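Sweep the draughtsmen off the board into their tray

ROBOT

A 6-joint arm with a two-finger parallel gripper is mounted at the origin on the work surface. World frame = base frame: x ahead of the robot, y to its left, z up, the work surface at z = 0. Lengths are in m, angles in rad, forces in N, time in s.
With the tool pointing down it reaches from about 0.25 to 0.725 m from the base axis. Payload 4 kg.
Tool frame: the origin (TCP) lies between the finger pads; the fingertips stand 11 mm ahead of it and the grasp point (between the pads) lies 8 mm behind it (bot.tip_extent is the distance from the TCP to the fingertips, in m); z points along the fingers, y is the line along which they close (so a half turn about z gives the same grasp; the last joint's range is limited). The gripper opens to 85 mm and grips with 20 to 120 N. Pads are 22 mm wide; open, the fingers measure 114 mm over their backs; the gripper's body (76 mm by 85 mm) begins 54 mm behind the grasp point. The pads swing forward as they close: fully open they stand 13 mm farther back than shut.
Start: joints at [1.175, 0.241, 0.005, 1.335, 0, 1.571], TCP at [0.193, 0.461, 0.242] pointing down, gripper open.
Joint ranges: [-2.72, 2.72], [-1.05, 1.87], [-1.09, 1.28], [-1.99, 2.15], [-1.42, 1.44], [-3.14, 3.14]. Speed limits (rad/s): [2.79, 2.79, 3.14, 3.14, 3.14, 3.14].

INTERFACE

Orientations are given as a unit quaternion [x, y, z, w].
In Python, from workcell import bot gives the robot as it stands. The module is installed in compiled form; this text tells all that it offers.
- The arm moves only by the tool drive_tool, never from a script. Its argument "rows" is a list of rows, each an object of numbers: "dx", "dy", "dz": the shift along the tool's x, y, z in units of 50 mm (1.0 is 50 mm); "wx", "wy", "wz": the turn, a rotation vector about the tool's x, y, z in units of 5 degrees (1.0 is 5 degrees); "hand": the finger opening in mm, from 0 to 85.4. A call has 1 to 20 rows; each row is the pose to reach, as a shift and turn from the pose commanded when the call began, along the tool's axes at that moment; what a row does not reach only later rows make up. A row lasts 1/10 s, in which the tool goes at most 50 mm and 8.59 degrees, less where a joint would pass 70% of its speed; a pose out of reach is approached as far as the arm can. A call with a gripper value outside its range is refused whole. The fingers move at their own pace and stop on an object; the grip force is fixed at half the most. Time passes only in rows, so rows that repeat a pose let the fingers close. It gives the time, the measured TCP pose, the force, the opening and the grip force at its end, in the units of the state.
- bot.get_obs(): the state, without advancing time (a new reading comes with each control period).
- bot.camera(name): name is "side" or "top"; returns the picture (480x640x3 uint8, red, green, blue); there is no depth.
- bot.get_calibration(name): a dict with "vfov" (degrees; the focal length in pixels is half the picture's height over the tangent of half this angle, whatever the lens; pixels are square), "cx", "cy" (the principal point, pixels), "origin" and "rotation" of the camera in the world. Camera axes: x right, y up, looking along -z (the intrinsics and any distortion apply to the point x, -y, -z); pixel columns grow to the right and rows downward; lengths in m; the calibration is good to about 2 mm. A picture is of the moment at which its call begins. get_calibration takes no time and is no camera call.
- bot.job_done(): hands the job in; it is judged then, once.
Trained networks look in the newest picture that a camera, given by its name, has taken for a name from the list of things; names that differ only in an ending like _2 or _b are one class to them, and where a whole thing is asked for, a point or a joint stands for the part that bears it (a point fixed in the world has none). Each returns a list of dicts, best first, with "score" (0 to 1); they miss things now and then, are a little off and sometimes report something else, mostly with a low value. They report only what shows in the picture. A call takes as long as a camera call.
- bot.look_for(camera, thing): "extent" ([centre column, centre row, width, height] in pixels, round what is visible of it).
- bot.outline_of(camera, thing): "region" (480x640 bool, what is visible of it) and "extent" ([centre column, centre row, width, height] in pixels, round what is visible of it).
The state is a dict: "clock": time; "joint_pos": joint angles; "joint_vel": joint speeds; "tau": joint torques, N m; "eef_pos": TCP position; "tool_rot": TCP orientation; "ft_force": force on the tool from outside, world axes, zero at the start; "ft_torque": the same for the moment, N m; "grip_width": finger opening in m; "grasp_force": force on a finger pad.
Only numpy, scipy, OpenCV 4.12 (cv2) and the standard library are available. Lean on these libraries where they do the work, as an engineer would, in place of code of your own. Each camera call takes 0.05 s, during which the arm holds its last target. There are 200 camera calls.

TASK

The draughts are being put away while the chess pieces stay out on show: with the fingers, sweep all four flat round draughtsmen across the board and over its edge into the open wooden tray that stands against it. Only push them along, never pick one up; leave the king and the rook standing where they are on the board, and do not shift the tray or knock into the goods around. Finish with the hand clear and every draughtsman lying still inside the tray.

Things in the scene. Friction and masses are not known exactly. Their poses are not given: they have to be found in the camera images.
- board: wooden draughts and chess board with inlaid squares, fixed to the table, 300 x 300 mm and 28 mm high, its top flat with no rim; origin at the centre of its underside (the top is 28 mm above it), x and y along its edges
- tray: open flat wooden tray for the draughtsmen, loose, 450 g, standing on the table with one long side against (2 mm from) the board's left (+y) or right (-y) edge, centred on that edge; outside 280 (its x) x 100 (its y) x 23 mm high, walls and floor 5 mm thick, so its rim is 5 mm below the board's top; origin at the centre of its underside, its axes parallel to the board's
- man1_center (a point): draughtsman: a flat round stone disc, 30 mm across and 9 mm thick, lying loose on the board, about 16 g; the point is its centre, half-way up
- man2_center (a point): draughtsman: a flat round stone disc, 30 mm across and 9 mm thick, lying loose on the board, about 16 g; the point is its centre, half-way up
- man3_center (a point): draughtsman: a flat round stone disc, 30 mm across and 9 mm thick, lying loose on the board, about 16 g; the point is its centre, half-way up
- man4_center (a point): draughtsman: a flat round stone disc, 30 mm across and 9 mm thick, lying loose on the board, about 16 g; the point is its centre, half-way up
- king: chess king of the same stone, standing loose on the board, base 25 mm across, 62 mm tall, narrow waist and a small cross on top; origin at the centre of its foot, z up
- rook: chess rook of the same stone, standing loose on the board, base 25 mm across, 40 mm tall, with a notched crown; origin at the centre of its foot, z up
- chess_box: shut dark wooden chessmen's box, fixed, 280 (its x) x 100 (its y) x 36 mm high, against the board's edge opposite the tray; origin at the centre of its underside, its axes parallel to the board's
- candlestick: brass candlestick standing loose on the table to the left, foot 90 mm across, 175 mm tall; origin at the centre of its foot, z up
- decanter: small glass decanter with stopper standing loose on the table to the right, 84 mm across, 138 mm tall; origin at the centre of its foot, z up

How it is judged:
At the end, for the whole second after the job is handed in: All four draughtsmen lie at rest in the tray (centres inside its walls, under 30 mm above its underside); king and rook upright, within 12 mm of where they stood; tray, candlestick and decanter within 20 mm of where they stood (y of man1_center in the frame of tray between -0.041 and 0.041 m and x of man1_center in the frame of tray between -0.13 and 0.13 m and z of man1_center in the frame of tray between 0.004 and 0.03 m and linear speed of each of man1, man2, man3, man4 below 0.02 m/s and y of man2_center in the frame of tray between -0.041 and 0.041 m and x of man2_center in the frame of tray between -0.13 and 0.13 m and z of man2_center in the frame of tray between 0.004 and 0.03 m and y of man3_center in the frame of tray between -0.041 and 0.041 m and x of man3_center in the frame of tray between -0.13 and 0.13 m and z of man3_center in the frame of tray between 0.004 and 0.03 m and y of man4_center in the frame of tray between -0.041 and 0.041 m and x of man4_center in the frame of tray between -0.13 and 0.13 m and z of man4_center in the frame of tray between 0.004 and 0.03 m and angle between each of king, rook's own z axis and vertical below 0.15 rad and distance of each of king, rook from where it was at the start of the episode below 0.012 m and distance of each of tray, candlestick, decanter from where it was at the start of the episode below 0.02 m and angle between tray's own z axis and vertical below 0.05 rad); the robot touches nothing.
It fails at once if a draughtsman is lifted more than about 15 mm off the board instead of being swept (height (world z) of any of man1_center, man2_center, man3_center, man4_center above 0.05 m).
It fails at once if the king or the rook is knocked over, lifted or shifted by more than 12 mm (distance of any of king, rook from where it was at the start of the episode above 0.012 m or angle between any of king, rook's own z axis and vertical above 0.4 rad).
It fails at once if the tray is shifted or lifted by more than 20 mm (distance of tray from where it was at the start of the episode above 0.02 m).
It fails at once if the candlestick or the decanter is shifted by more than 20 mm or knocked over (distance of any of candlestick, decanter from where it was at the start of the episode above 0.02 m or angle between any of candlestick, decanter's own z axis and vertical above 0.4 rad).
It also fails if it takes over 61 s, if anything falls off the work surface, if the arm or the gripper's body presses on something with over 40 N, if the wrist force passes 120 N, or if a joint passes its speed limit or range.

## Working session

There is one attempt and no reset: what is moved stays moved. The work goes in short steps, Python scripts to look and compute and a tool call to move; the robot and the scene stay as the last step left them, time stands still between calls to the robot, and variables do not carry over. Pictures are saved under pics/ and viewed, at most 10 in all, crops included, and the job is handed in when it is done.

Besides the shell and the picture viewer there is one more tool, called after ">>>" as name(argument=value, ...), one argument or row to a line, values as JSON. drive_tool: Moves the arm, as the interface text tells. Its arguments: {"type":"object","properties":{"rows":{"type":"array","items":{"type":"object","properties":{"dx":{"type":"number"},"dy":{"type":"number"},"dz":{"type":"number"},"wx":{"type":"number"},"wy":{"type":"number"},"wz":{"type":"number"},"hand":{"type":"number"}}}}},"required":["rows"]}

```bash
mkdir -p pics
cat > h.py <<'E'
import numpy as np, cv2
from workcell import bot
def save(cam,fn):
    im=bot.camera(cam); cv2.imwrite('pics/'+fn,im[:,:,::-1]); return im
def ray(cam,u,v,z):
    c=bot.get_calibration(cam); f=240/np.tan(np.radians(c['vfov'])/2)
    d=np.array([(u-c['cx'])/f,-(v-c['cy'])/f,-1.]); 
    d=np.array(c['rotation']).reshape(3,3)@d; o=np.array(c['origin'])
    return o+d*(z-o[2])/d[2]
E
python3 - <<'E'
from h import *
for c in ('top','side'):
    save(c,c+'0.png'); print({k:np.round(v,3) if not isinstance(v,str) else v for k,v in bot.get_calibration(c).items()})
zs={'board':.028,'tray':.023,'man1_center':.0325,'king':.04,'rook':.04,'chess_box':.036,'candlestick':.0,'decanter':.0}
for t,z in zs.items():
    for d in bot.look_for('top',t)[:5]:
        e=d['extent']; print(t,round(d['score'],2),np.round(e),np.round(ray('top',e[0],e[1],z),3))
o=bot.get_obs(); print(o['clock'],o['eef_pos'],o['tool_rot'],o['grip_width'])
E
```

```text
{'vfov': np.float64(42.168), 'cx': np.float64(329.021), 'cy': np.float64(226.232), 'origin': array([ 0.254, -0.002,  1.41 ]), 'rotation': array([ 0.079, -0.076, -0.699,  0.706])}
{'vfov': np.float64(42.069), 'cx': np.float64(321.342), 'cy': np.float64(240.557), 'origin': array([-0.299, -0.872,  1.114]), 'rotation': array([ 0.387, -0.154, -0.357,  0.836])}Traceback (most recent call last):
  File "<stdin>", line 7, in <module>
  File "h.py", line 8, in ray
    d=np.array(c['rotation']).reshape(3,3)@d; o=np.array(c['origin'])
      ~~~~~~~~~~~~~~~~~~~~~~~~~~~~~~~^^^^^
ValueError: cannot reshape array of size 4 into shape (3,3)
```

View pics/top0.png

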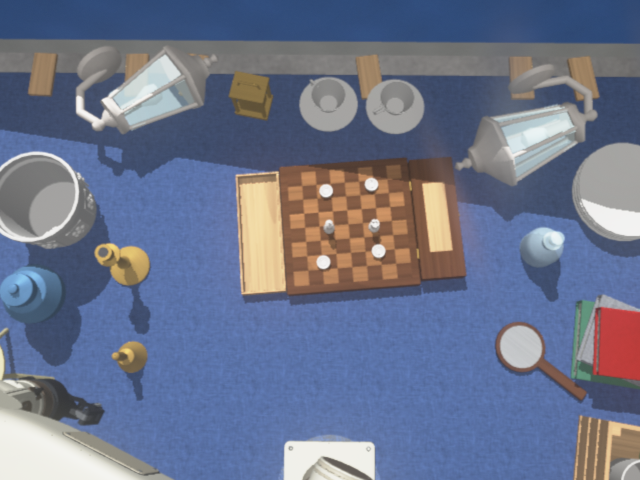

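View pics/side0.png

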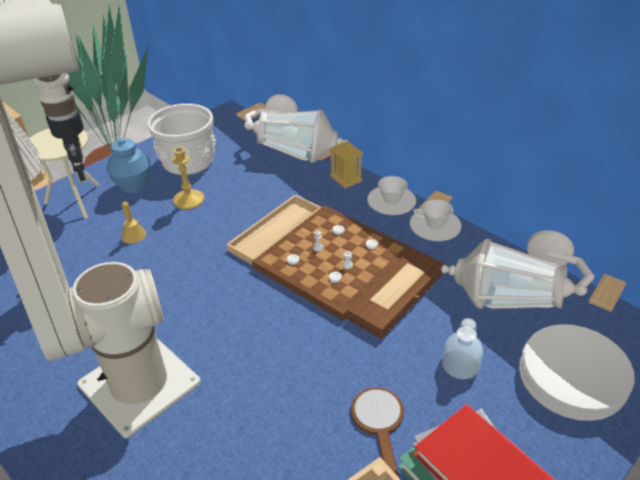

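The top view shows the tray on the left (+y) at about (262,233). The men are at about (326,190), (371,185), (323,262) and (378,251), the king at (328,227) and the rook at (375,225).

```bash
sed -i "s/np.array(c\['rotation'\]).reshape(3,3)@d/R.from_quat(c['rotation']).apply(d)/; 1i from scipy.spatial.transform import Rotation as R" h.py
cat > m.py <<'E'
from h import *
def corners(cam,t,z):
    r=bot.outline_of(cam,t)[0]['region'].astype('uint8')
    c=max(cv2.findContours(r,0,2)[0],key=cv2.contourArea)
    return np.array([ray(cam,*p,z)[:2] for p in cv2.boxPoints(cv2.minAreaRect(c))])
def fit(cam):
    for t,z in (('board',.028),('tray',.023),('chess_box',.036)):
        p=corners(cam,t,z); print(cam,t,p.mean(0).round(3),p.round(3).tolist())
E
python3 - <<'E'
from m import *
zs={'board':.028,'tray':.023,'man1_center':.0325,'king':.05,'rook':.045,'candlestick':.0,'decanter':.0}
for c in ('top','side'):
  bot.camera(c)
  for t,z in zs.items():
    for d in bot.look_for(c,t)[:5]:
        e=d['extent']; print(c,t,round(d['score'],2),np.round(e),np.round(ray(c,e[0],e[1],z)[:2],3), 'bottom',np.round(ray(c,e[0],e[1]+e[3]/2,.028)[:2],3))
fit('top')
o=bot.get_obs(); print(o['clock'],o['eef_pos'],R.from_quat(o['tool_rot']).as_matrix().round(3),o['grip_width'])
E
```

```text
top board 0.68 [348. 229. 141. 135.] [ 0.558 -0.038] bottom [ 0.404 -0.038]
top tray 0.85 [262. 235.  51. 123.] [0.542 0.157] bottom [0.402 0.152]
top man1_center 0.68 [326. 263.  12.   6.] [0.477 0.012] bottom [0.47  0.012]
top rook 0.43 [377. 226.   9.   9.] [ 0.561 -0.103] bottom [ 0.554 -0.104]
top candlestick 0.75 [121. 264.  51.  39.] [0.477 0.48 ] bottom [0.429 0.467]
top candlestick 0.38 [434. 220.  62. 119.] [ 0.586 -0.239] bottom [ 0.443 -0.23 ]
side board 0.84 [332. 263. 162. 118.] [ 0.545 -0.061] bottom [ 0.399 -0.198]
side board 0.33 [293. 259.  15.  13.] [0.487 0.025] bottom [0.471 0.007]
side tray 0.65 [273. 228.  94.  64.] [0.541 0.16 ] bottom [0.45  0.059]
side man1_center 0.38 [294. 259.  14.  13.] [0.486 0.017] bottom [0.472 0.003]
side king 0.46 [317. 239.   7.  23.] [0.568 0.013] bottom [ 0.552 -0.001]
side rook 0.43 [370. 246.  12.  12.] [ 0.647 -0.101] bottom [ 0.644 -0.104]
side candlestick 0.77 [190. 179.  26.  64.] [0.544 0.547] bottom [0.427 0.383]
side decanter 0.73 [464. 350.  40.  59.] [ 0.562 -0.456] bottom [ 0.475 -0.512]
top board [ 0.567 -0.04 ] [[0.702, 0.127], [0.731, -0.182], [0.43, -0.2], [0.403, 0.096]]
top tray [0.548 0.161] [[0.687, 0.227], [0.694, 0.12], [0.409, 0.097], [0.402, 0.199]]
top chess_box [ 0.584 -0.239] [[0.718, -0.175], [0.731, -0.281], [0.45, -0.301], [0.438, -0.2]]
1.1 [0.19275742 0.46134865 0.24230772] [[-0.923  0.386 -0.   ]
 [ 0.386  0.923  0.   ]
 [ 0.     0.    -1.   ]] 0.08535132521184709
```

Run:
```python
from m import *
for cam,(x0,y0,x1,y1) in (('top',(230,145,470,305)),('side',(220,190,450,340))):
    im=bot.camera(cam); c=im[y0:y1,x0:x1]
    cv2.imwrite(f'pics/{cam}z.png',cv2.resize(c,None,fx=3.3,fy=3.3,interpolation=cv2.INTER_CUBIC)[:,:,::-1])
    h=cv2.cvtColor(c,cv2.COLOR_RGB2HSV)
    m=((h[:,:,1]<75)&(h[:,:,2]>110)).astype('uint8')
    n,l,s,ce=cv2.connectedComponentsWithStats(m)
    for i in range(1,n):
        if s[i,4]>25:
            b=s[i]; u,v=ce[i]+[x0,y0]
            print(cam,np.round([u,v],1),b[2:],ray(cam,u,v,.035)[:2].round(4),'foot',ray(cam,u,b[1]+b[3]+y0-3,.028)[:2].round(3))
```

```text
top [462.9 163.5] [ 15  27 151] [ 0.7131 -0.3033] foot [ 0.695 -0.304]
top [244.  216.7] [ 45 126 270] [0.5817 0.1982] foot [0.409 0.192]
top [370.9 184.2] [ 15  14 161] [ 0.6612 -0.0903] foot [ 0.652 -0.091]
top [462.5 216. ] [ 17  96 568] [ 0.588  -0.2979] foot [ 0.456 -0.295]
top [325.8 190.6] [ 14  14 162] [0.6451 0.0132] foot [0.636 0.013]
top [373.9 225.3] [ 12  15 133] [ 0.5645 -0.0965] foot [ 0.555 -0.097]
top [328.5 226.6] [ 12  15 128] [0.5604 0.0062] foot [0.552 0.006]
top [378.1 250.6] [ 15  16 171] [ 0.5064 -0.1057] foot [ 0.495 -0.106]
top [323.2 261.9] [ 15  15 175] [0.4795 0.0171] foot [0.469 0.017]
side [414.7 211.9] [  83   52 2566] [ 0.8479 -0.0906] foot [ 0.763 -0.157]
side [269.5 216.1] [ 95  58 252] [0.5598 0.1927] foot [0.472 0.096]
side [338.  229.3] [ 13  10 112] [0.6473 0.014 ] foot [0.645 0.012]
side [317.4 241.3] [ 10  22 152] [0.5742 0.0201] foot [0.558 0.004]
side [371.2 243.8] [ 14  11 117] [ 0.6631 -0.0903] foot [ 0.66  -0.094]
side [347.7 260. ] [ 11  20 155] [ 0.5748 -0.0874] foot [ 0.561 -0.1  ]
side [292.8 259.1] [ 13  12 125] [0.4813 0.0174] foot [0.476 0.013]
side [445.3 269. ] [ 9 10 69] [ 0.7164 -0.2883] foot [ 0.714 -0.291]
side [335.  276.6] [ 13  13 132] [ 0.5082 -0.1056] foot [ 0.502 -0.111]
```

View pics/topz.png

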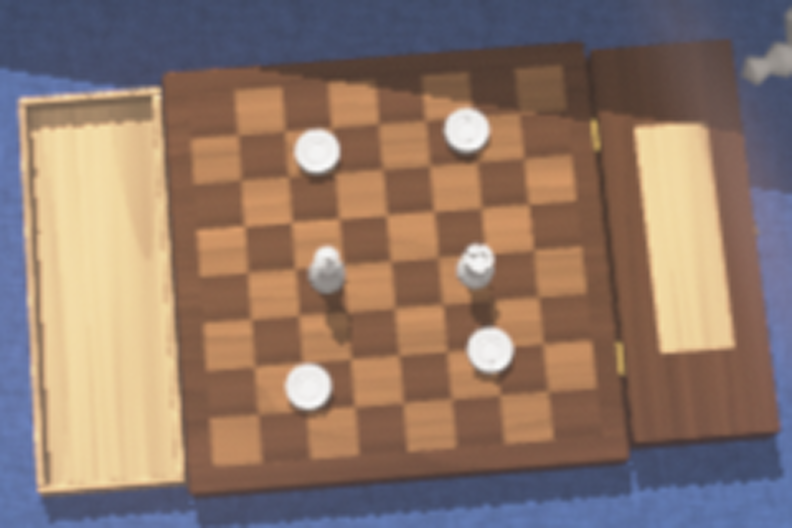

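View pics/sidez.png

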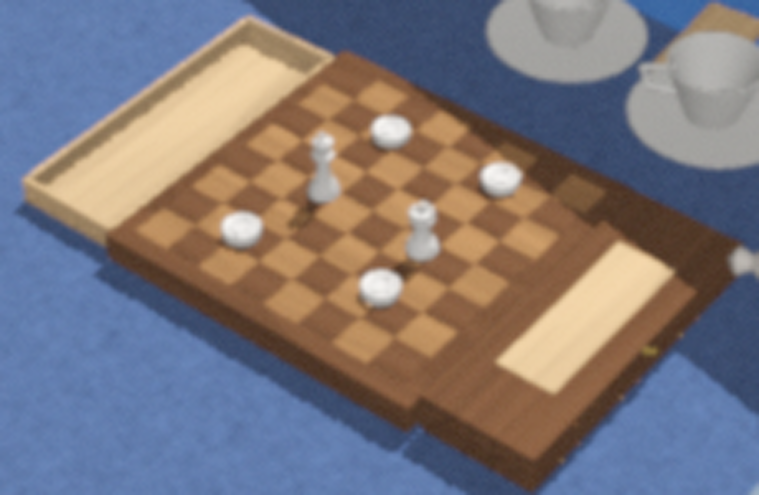

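Both cameras agree on the men to about 2 mm. Next I work out the board frame and the lanes.

Run:
```python
from m import *
px=lambda p:(p[0]/3.3+230,p[1]/3.3+145)
B=np.array([ray('top',*px(p),.028)[:2] for p in [(163,72),(582,43),(630,460),(190,493)]]) #+x+y,+x-y,-x-y,-x+y
T=np.array([ray('top',*px(p),.023)[:2] for p in [(18,100),(160,88),(185,482),(40,492)]])
for Q in (B,T): print(Q.round(3).tolist(),Q.mean(0).round(4),[np.linalg.norm(Q[i]-Q[i-1]).round(3) for i in range(4)])
for a,b in ((B[3],B[0]),(B[2],B[1]),(T[2],T[1]),(T[3],T[0])): print(np.degrees(np.arctan2(*(b-a)[::-1])).round(2))
for a,b in ((B[1],B[0]),(B[2],B[3])): print('y',np.degrees(np.arctan2(*(b-a)[::-1])).round(2)-90)
yaw=np.radians(np.mean([np.degrees(np.arctan2(*(b-a)[::-1])) for a,b in ((B[3],B[0]),(B[2],B[1]))]+[np.degrees(np.arctan2(*(b-a)[::-1]))-90 for a,b in ((B[1],B[0]),(B[2],B[3]))]))
Rm=np.array([[np.cos(yaw),-np.sin(yaw)],[np.sin(yaw),np.cos(yaw)]]); c=B.mean(0); print('yaw',np.degrees(yaw),c)
P=dict(A=(.646,.0135),Bm=(.662,-.09),C=(.507,-.1055),D=(.480,.017),king=(.557,.005),rook=(.559,-.1),tray=T.mean(0))
for k,p in P.items(): print(k,((np.array(p)-c)@Rm).round(4))
```

```text
[[0.703, 0.122], [0.728, -0.174], [0.432, -0.201], [0.407, 0.095]] [ 0.5675 -0.0394] [np.float64(0.298), np.float64(0.296), np.float64(0.297), np.float64(0.298)]
[[0.683, 0.224], [0.693, 0.124], [0.415, 0.099], [0.407, 0.197]] [0.5496 0.1611] [np.float64(0.277), np.float64(0.1), np.float64(0.279), np.float64(0.098)]
5.09
5.3
5.08
5.54
y 4.689999999999998
y 4.8700000000000045
yaw 4.985936981772376 [ 0.56752179 -0.03936138]
A [0.0828 0.0458]
Bm [ 0.0897 -0.0587]
C [-0.066  -0.0606]
D [-0.0823  0.0638]
king [-0.0066  0.0451]
rook [-0.0138 -0.0597]
tray [-0.0004  0.2013]
```

>>> drive_tool(
  rows=[
    {"dx": -9.15, "dy": -6.78, "dz": 0, "wz": 12.46, "hand": 20},
    {"dx": -9.15, "dy": -6.78, "dz": 0, "wz": 12.46, "hand": 20},
    {"dx": -9.15, "dy": -6.78, "dz": 0, "wz": 12.46, "hand": 20},
    {"dx": -9.15, "dy": -6.78, "dz": 0, "wz": 12.46, "hand": 20},
    {"dx": -9.15, "dy": -6.78, "dz": 0, "wz": 12.46, "hand": 20},
    {"dx": -9.15, "dy": -6.78, "dz": 0, "wz": 12.46, "hand": 20},
    {"dx": -9.15, "dy": -6.78, "dz": 0, "wz": 12.46, "hand": 20},
    {"dx": -9.15, "dy": -6.78, "dz": 0, "wz": 12.46, "hand": 20},
    {"dx": -9.15, "dy": -6.78, "dz": 0, "wz": 12.46, "hand": 20},
    {"dx": -9.15, "dy": -6.78, "dz": 0, "wz": 12.46, "hand": 20},
    {"dx": -9.15, "dy": -6.78, "dz": 0, "wz": 12.46, "hand": 20},
    {"dx": -9.15, "dy": -6.78, "dz": 0, "wz": 12.46, "hand": 20},
    {"dx": -9.15, "dy": -6.78, "dz": 0, "wz": 12.46, "hand": 20},
    {"dx": -9.15, "dy": -6.78, "dz": 1.0, "wz": 12.46, "hand": 20},
    {"dx": -9.15, "dy": -6.78, "dz": 2.0, "wz": 12.46, "hand": 20},
    {"dx": -9.15, "dy": -6.78, "dz": 3.0, "wz": 12.46, "hand": 20},
    {"dx": -9.15, "dy": -6.78, "dz": 3.0, "wz": 12.46, "hand": 20},
  ],
)

```text
invalid input at $.rows[0]: expected keys dx, dy, dz, wx, wy, wz, hand
```

```bash
cat > s.py <<'E'
from h import *
def st():
    o=bot.get_obs(); y=np.radians(5); Rm=np.array([[np.cos(y),-np.sin(y)],[np.sin(y),np.cos(y)]])
    e=R.from_quat(o['tool_rot']).as_matrix()
    print('t',round(o['clock'],2),'board xy',((o['eef_pos'][:2]-[.5675,-.0394])@Rm).round(4),'z',o['eef_pos'][2].round(4),'ang',np.degrees(np.arctan2(e[1,0],e[0,0])).round(2),'tilt',e[:,2].round(3),'F',np.round(o['ft_force'],1),'w',round(o['grip_width'],4))
E
python3 -c "
from s import *
st(); save('side','s1.png')"
```

```text
t 1.2 board xy [-0.3296  0.5315] z 0.2423 ang 157.32 tilt [ 0. -0. -1.] F [-0.3 -0.5 -0.3] w 0.0856
```

View pics/s1.png

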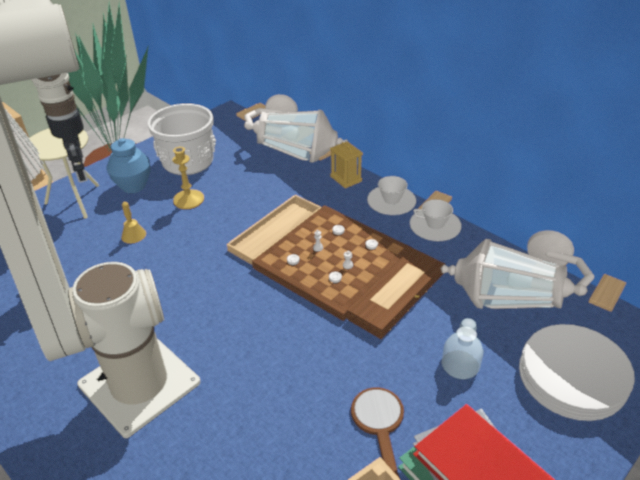

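The move was refused because every row needs all seven keys. The scene is unchanged.

>>> drive_tool(
  rows=[
    {"dx": -9.15, "dy": -6.78, "dz": 0, "wx": 0, "wy": 0, "wz": 12.46, "hand": 20},
    {"dx": -9.15, "dy": -6.78, "dz": 0, "wx": 0, "wy": 0, "wz": 12.46, "hand": 20},
    {"dx": -9.15, "dy": -6.78, "dz": 0, "wx": 0, "wy": 0, "wz": 12.46, "hand": 20},
    {"dx": -9.15, "dy": -6.78, "dz": 0, "wx": 0, "wy": 0, "wz": 12.46, "hand": 20},
    {"dx": -9.15, "dy": -6.78, "dz": 0, "wx": 0, "wy": 0, "wz": 12.46, "hand": 20},
    {"dx": -9.15, "dy": -6.78, "dz": 0, "wx": 0, "wy": 0, "wz": 12.46, "hand": 20},
    {"dx": -9.15, "dy": -6.78, "dz": 0, "wx": 0, "wy": 0, "wz": 12.46, "hand": 20},
    {"dx": -9.15, "dy": -6.78, "dz": 0, "wx": 0, "wy": 0, "wz": 12.46, "hand": 20},
    {"dx": -9.15, "dy": -6.78, "dz": 0, "wx": 0, "wy": 0, "wz": 12.46, "hand": 20},
    {"dx": -9.15, "dy": -6.78, "dz": 0, "wx": 0, "wy": 0, "wz": 12.46, "hand": 20},
    {"dx": -9.15, "dy": -6.78, "dz": 0, "wx": 0, "wy": 0, "wz": 12.46, "hand": 20},
    {"dx": -9.15, "dy": -6.78, "dz": 0, "wx": 0, "wy": 0, "wz": 12.46, "hand": 20},
    {"dx": -9.15, "dy": -6.78, "dz": 0, "wx": 0, "wy": 0, "wz": 12.46, "hand": 20},
    {"dx": -9.15, "dy": -6.78, "dz": 1, "wx": 0, "wy": 0, "wz": 12.46, "hand": 20},
    {"dx": -9.15, "dy": -6.78, "dz": 2, "wx": 0, "wy": 0, "wz": 12.46, "hand": 20},
    {"dx": -9.15, "dy": -6.78, "dz": 2.5, "wx": 0, "wy": 0, "wz": 12.46, "hand": 20},
    {"dx": -9.15, "dy": -6.78, "dz": 2.5, "wx": 0, "wy": 0, "wz": 12.46, "hand": 20},
  ],
)

```text
clock: 2.95
eef_pos: [0.4801, -0.0267, 0.1136]
tool_rot: [0.675, 0.738, -0.003, -0.004]
ft_force: [-0.7, 0.2, 0.0]
grip_width: 0.0198
grasp_force: 0.0
```

```bash
python3 -c "
from s import *
st(); save('side','s2.png')"
```

```text
t 2.95 board xy [-0.086   0.0203] z 0.1136 ang 95.09 tilt [-0.009  0.001 -1.   ] F [-0.7  0.2  0. ] w 0.0198
```

View pics/s2.png

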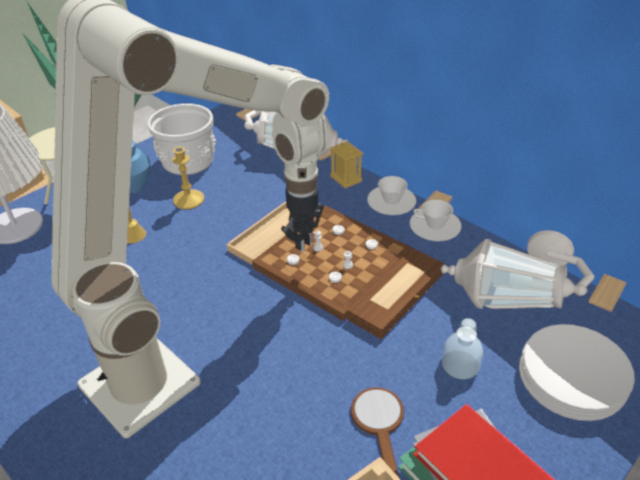

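The hand is over the board behind man D at (293,259), beside the king, and clear of everything. I'll descend part way and let it settle.

>>> drive_tool(
  rows=[
    {"dx": 0, "dy": 0, "dz": 0.6, "wx": 0, "wy": 0, "wz": 0, "hand": 20},
    {"dx": 0, "dy": 0, "dz": 1.1, "wx": 0, "wy": 0, "wz": 0, "hand": 20},
    {"dx": 0, "dy": 0, "dz": 1.1, "wx": 0, "wy": 0, "wz": 0, "hand": 20},
    {"dx": 0, "dy": 0, "dz": 1.1, "wx": 0, "wy": 0, "wz": 0, "hand": 20},
  ],
)

```text
clock: 3.4
eef_pos: [0.4854, -0.0275, 0.0642]
tool_rot: [0.675, 0.738, 0.001, 0.001]
ft_force: [-0.1, 0.2, 0.3]
grip_width: 0.0199
grasp_force: 0.0
```

```bash
python3 -c "
from s import *
st()"
```

```text
t 3.4 board xy [-0.0807  0.019 ] z 0.0642 ang 95.06 tilt [ 0.002 -0.    -1.   ] F [-0.1  0.2  0.3] w 0.0199
```

>>> drive_tool(
  rows=[
    {"dx": 0, "dy": 0, "dz": 0.25, "wx": 0, "wy": 0, "wz": 0, "hand": 20},
    {"dx": 0, "dy": 0, "dz": 0.42, "wx": 0, "wy": 0, "wz": 0, "hand": 20},
    {"dx": 0, "dy": 0, "dz": 0.42, "wx": 0, "wy": 0, "wz": 0, "hand": 20},
    {"dx": 0.2, "dy": 0, "dz": 0.42, "wx": 0, "wy": 0, "wz": 0, "hand": 20},
    {"dx": 0.4, "dy": 0, "dz": 0.42, "wx": 0, "wy": 0, "wz": 0, "hand": 20},
    {"dx": 0.6, "dy": 0, "dz": 0.42, "wx": 0, "wy": 0, "wz": 0, "hand": 20},
    {"dx": 0.8, "dy": 0, "dz": 0.42, "wx": 0, "wy": 0, "wz": 0, "hand": 20},
    {"dx": 1.0, "dy": 0, "dz": 0.42, "wx": 0, "wy": 0, "wz": 0, "hand": 20},
  ],
)

```text
clock: 4.2
eef_pos: [0.4798, 0.0231, 0.0415]
tool_rot: [0.675, 0.738, 0.0, 0.0]
ft_force: [0.4, -1.2, 0.3]
grip_width: 0.0203
grasp_force: 0.3
```

```bash
python3 -c "
from s import *
st(); im=save('side','s3f.png'); cv2.imwrite('pics/s3.png',cv2.resize(im[180:340,220:450],None,fx=3.3,fy=3.3)[:,:,::-1])"
```

```text
t 4.2 board xy [-0.0819  0.0699] z 0.0415 ang 95.05 tilt [ 0. -0. -1.] F [ 0.4 -1.2  0.3] w 0.0203
```

View pics/s3.png

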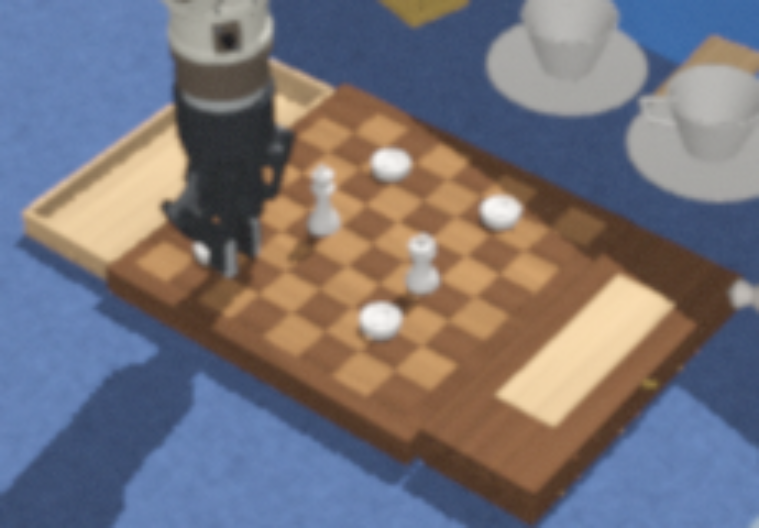

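The fingers push man D ahead of them (seen at about (205,250) in the crop) with little force. I'll finish this sweep.

>>> drive_tool(
  rows=[
    {"dx": 0.2, "dy": 0, "dz": 0, "wx": 0, "wy": 0, "wz": 0, "hand": 20},
    {"dx": 0.4, "dy": 0, "dz": 0, "wx": 0, "wy": 0, "wz": 0, "hand": 20},
    {"dx": 0.6, "dy": 0, "dz": 0, "wx": 0, "wy": 0, "wz": 0, "hand": 20},
    {"dx": 0.8, "dy": 0, "dz": 0, "wx": 0, "wy": 0, "wz": 0, "hand": 20},
    {"dx": 1.0, "dy": 0, "dz": 0, "wx": 0, "wy": 0, "wz": 0, "hand": 20},
    {"dx": 1.2, "dy": 0, "dz": 0, "wx": 0, "wy": 0, "wz": 0, "hand": 20},
    {"dx": 1.4, "dy": 0, "dz": 0, "wx": 0, "wy": 0, "wz": 0, "hand": 20},
    {"dx": 1.6, "dy": 0, "dz": 0, "wx": 0, "wy": 0, "wz": 0, "hand": 20},
    {"dx": 1.8, "dy": 0, "dz": 0, "wx": 0, "wy": 0, "wz": 0, "hand": 20},
    {"dx": 1.9, "dy": 0, "dz": 0, "wx": 0, "wy": 0, "wz": 0, "hand": 20},
    {"dx": 1.9, "dy": 0, "dz": 0, "wx": 0, "wy": 0, "wz": 0, "hand": 20},
    {"dx": 1.9, "dy": 0, "dz": -0.8, "wx": 0, "wy": 0, "wz": 0, "hand": 20},
    {"dx": 1.9, "dy": 0, "dz": -1.6, "wx": 0, "wy": 0, "wz": 0, "hand": 20},
    {"dx": 1.9, "dy": 0, "dz": -2.0, "wx": 0, "wy": 0, "wz": 0, "hand": 20},
  ],
)

```text
clock: 5.65
eef_pos: [0.4731, 0.1167, 0.1445]
tool_rot: [0.676, 0.737, 0.002, 0.001]
ft_force: [0.5, 0.3, -0.1]
grip_width: 0.0198
grasp_force: 0.0
```

```bash
python3 -c "
from s import *
st(); im=save('side','s4f.png'); cv2.imwrite('pics/s4.png',cv2.resize(im[180:340,220:450],None,fx=3.3,fy=3.3)[:,:,::-1])"
```

```text
t 5.65 board xy [-0.0805  0.1637] z 0.1445 ang 95.0 tilt [ 0.004  0.001 -1.   ] F [ 0.5  0.3 -0.1] w 0.0198
```

View pics/s4.png

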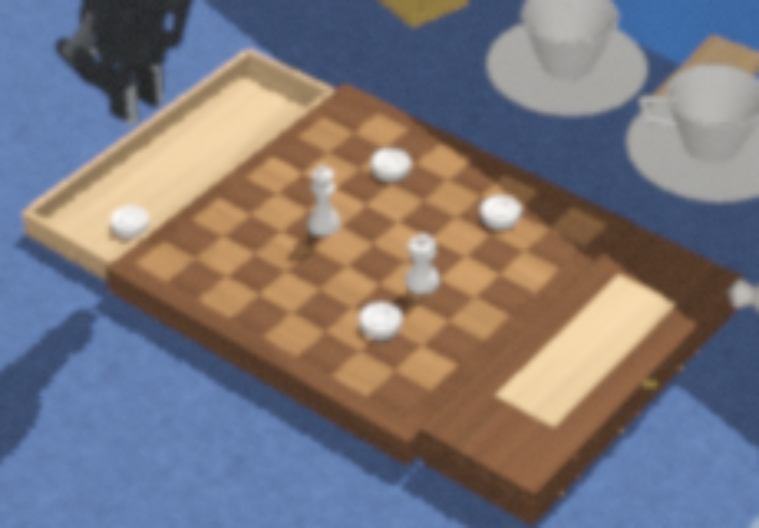

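Man D lies in the tray at (130,220) in the crop and the tray has not moved. Next is man C, on the lane beside the rook.

>>> drive_tool(
  rows=[
    {"dx": -0.8, "dy": 0.1, "dz": 0, "wx": 0, "wy": 0, "wz": 0, "hand": 20},
    {"dx": -1.6, "dy": 0.2, "dz": 0, "wx": 0, "wy": 0, "wz": 0, "hand": 20},
    {"dx": -2.5, "dy": 0.3, "dz": 0, "wx": 0, "wy": 0, "wz": 0, "hand": 20},
    {"dx": -3.4, "dy": 0.3, "dz": 0, "wx": 0, "wy": 0, "wz": 0, "hand": 20},
    {"dx": -4.3, "dy": 0.3, "dz": 0, "wx": 0, "wy": 0, "wz": 0, "hand": 20},
    {"dx": -5.0, "dy": 0.3, "dz": 0, "wx": 0, "wy": 0, "wz": 0, "hand": 20},
    {"dx": -5.44, "dy": 0.3, "dz": 0, "wx": 0, "wy": 0, "wz": 0, "hand": 20},
    {"dx": -5.44, "dy": 0.3, "dz": 0, "wx": 0, "wy": 0, "wz": 0, "hand": 20},
    {"dx": -5.44, "dy": 0.3, "dz": 0.6, "wx": 0, "wy": 0, "wz": 0, "hand": 20},
    {"dx": -5.44, "dy": 0.3, "dz": 1.2, "wx": 0, "wy": 0, "wz": 0, "hand": 20},
    {"dx": -5.44, "dy": 0.3, "dz": 1.7, "wx": 0, "wy": 0, "wz": 0, "hand": 20},
    {"dx": -5.44, "dy": 0.3, "dz": 1.95, "wx": 0, "wy": 0, "wz": 0, "hand": 20},
    {"dx": -5.44, "dy": 0.3, "dz": 2.0, "wx": 0, "wy": 0, "wz": 0, "hand": 20},
    {"dx": -5.44, "dy": 0.3, "dz": 2.0, "wx": 0, "wy": 0, "wz": 0, "hand": 20},
  ],
)

```text
clock: 7.1
eef_pos: [0.5104, -0.1527, 0.0415]
tool_rot: [0.675, 0.738, 0.0, -0.0]
ft_force: [0.0, -0.8, -0.4]
grip_width: 0.0205
grasp_force: 0.0
```

```bash
python3 -c "
from s import *
st(); im=save('side','s5f.png'); cv2.imwrite('pics/s5.png',cv2.resize(im[180:340,220:450],None,fx=3.3,fy=3.3)[:,:,::-1])"
```

```text
t 7.1 board xy [-0.0667 -0.1079] z 0.0415 ang 95.05 tilt [-0.  0. -1.] F [ 0.  -0.8 -0.4] w 0.0205
```

View pics/s5.png

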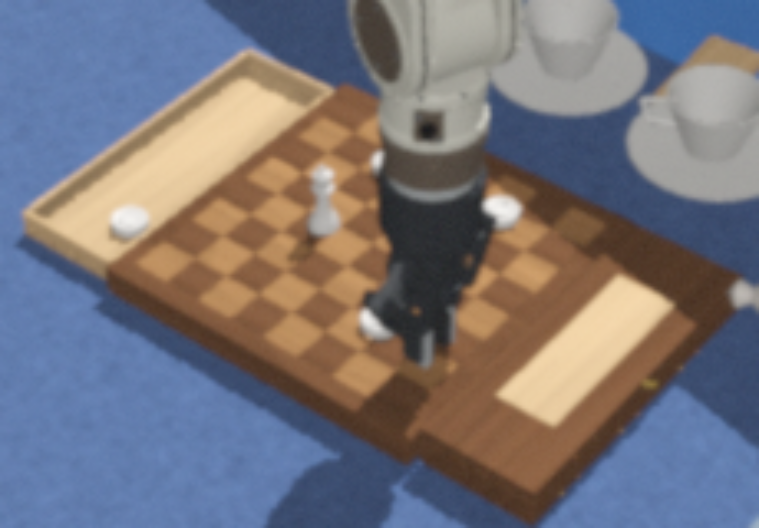

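I want the width of the gripper's knuckles before passing the rook. I'll intersect their image points with the tool's finger plane.

Run:
```python
from s import *
o=bot.get_obs(); e=R.from_quat(o['tool_rot']).as_matrix(); p=o['eef_pos']; c=bot.get_calibration('side'); O=np.array(c['origin'])
def hit(X,Y,b):
    q=ray('side',X/3.3+220,Y/3.3+180,0.); d=q-O
    n=e[:,0]; t=(n@(p-O)+b)/(n@d); w=O+d*t
    return (e[:,1]@(w-p)*1000).round(0),(w[2]*1000).round(0)
for nm,X,Y in (('left ext',360,298),('left low',368,312),('tipL',422,365),('tipR',450,342),('R ext',488,250),('R low',470,285)):
    print(nm,[hit(X,Y,b) for b in (-.012,0,.012)])
```

```text
left ext [(np.float64(-94.0), np.float64(163.0)), (np.float64(-79.0), np.float64(145.0)), (np.float64(-65.0), np.float64(127.0))]
left low [(np.float64(-86.0), np.float64(143.0)), (np.float64(-71.0), np.float64(125.0)), (np.float64(-56.0), np.float64(107.0))]
tipL [(np.float64(-24.0), np.float64(43.0)), (np.float64(-8.0), np.float64(23.0)), (np.float64(8.0), np.float64(3.0))]
tipR [(np.float64(10.0), np.float64(40.0)), (np.float64(27.0), np.float64(20.0)), (np.float64(43.0), np.float64(-1.0))]
R ext [(np.float64(55.0), np.float64(100.0)), (np.float64(72.0), np.float64(81.0)), (np.float64(90.0), np.float64(61.0))]
R low [(np.float64(33.0), np.float64(81.0)), (np.float64(50.0), np.float64(61.0)), (np.float64(68.0), np.float64(41.0))]
```

The knuckles are at z of about 100 mm or more, above the rook's top at 68 mm and the king's at 90 mm. I'll push straight past the rook, then drift away from the king.

>>> drive_tool(
  rows=[
    {"dx": 0.2, "dy": 0, "dz": 0, "wx": 0, "wy": 0, "wz": 0, "hand": 20},
    {"dx": 0.4, "dy": 0, "dz": 0, "wx": 0, "wy": 0, "wz": 0, "hand": 20},
    {"dx": 0.6, "dy": 0, "dz": 0, "wx": 0, "wy": 0, "wz": 0, "hand": 20},
    {"dx": 0.8, "dy": -0.03, "dz": 0, "wx": 0, "wy": 0, "wz": 0, "hand": 20},
    {"dx": 1.0, "dy": -0.07, "dz": 0, "wx": 0, "wy": 0, "wz": 0, "hand": 20},
    {"dx": 1.2, "dy": -0.11, "dz": 0, "wx": 0, "wy": 0, "wz": 0, "hand": 20},
    {"dx": 1.4, "dy": -0.15, "dz": 0, "wx": 0, "wy": 0, "wz": 0, "hand": 20},
    {"dx": 1.6, "dy": -0.19, "dz": 0, "wx": 0, "wy": 0, "wz": 0, "hand": 20},
    {"dx": 1.8, "dy": -0.23, "dz": 0, "wx": 0, "wy": 0, "wz": 0, "hand": 20},
    {"dx": 2.0, "dy": -0.27, "dz": 0, "wx": 0, "wy": 0, "wz": 0, "hand": 20},
    {"dx": 2.2, "dy": -0.3, "dz": 0, "wx": 0, "wy": 0, "wz": 0, "hand": 20},
    {"dx": 2.4, "dy": -0.3, "dz": 0, "wx": 0, "wy": 0, "wz": 0, "hand": 20},
    {"dx": 2.6, "dy": -0.3, "dz": 0, "wx": 0, "wy": 0, "wz": 0, "hand": 20},
    {"dx": 2.8, "dy": -0.3, "dz": 0, "wx": 0, "wy": 0, "wz": 0, "hand": 20},
    {"dx": 3.0, "dy": -0.3, "dz": 0, "wx": 0, "wy": 0, "wz": 0, "hand": 20},
    {"dx": 3.2, "dy": -0.3, "dz": 0, "wx": 0, "wy": 0, "wz": 0, "hand": 20},
    {"dx": 3.4, "dy": -0.3, "dz": 0, "wx": 0, "wy": 0, "wz": 0, "hand": 20},
  ],
)

```text
clock: 8.85
eef_pos: [0.4804, 0.0159, 0.0413]
tool_rot: [0.675, 0.737, 0.0, -0.0]
ft_force: [-0.6, -0.4, 1.2]
grip_width: 0.0198
grasp_force: 0.2
```

```bash
cat > b.py <<'E'
from s import *
def blobs():
    Rm=R.from_euler('z',5,degrees=True).as_matrix()[:2,:2]
    for cam,(x0,y0,x1,y1) in (('side',(225,190,400,330)),('top',(240,160,415,295))):
        im=bot.camera(cam); c=im[y0:y1,x0:x1]; h=cv2.cvtColor(c,cv2.COLOR_RGB2HSV)
        n,l,s,ce=cv2.connectedComponentsWithStats(((h[:,:,1]<60)&(h[:,:,2]>125)).astype('uint8'))
        for i in range(1,n):
            if 30<s[i,4]<300 and s[i,2]<25:
                u,v=ce[i]+[x0,y0]; f=lambda z:((ray(cam,u,v,z)[:2]-[.5675,-.0394])@Rm).round(3)
                print(cam,np.round([u,v]),s[i,2:],'board z35',f(.035),'tray z14',f(.012))
st(); blobs()
E
python3 b.py
```

```text
t 8.85 board xy [-0.082   0.0626] z 0.0413 ang 95.03 tilt [-0.  0. -1.] F [-0.6 -0.4  1.2] w 0.0198
side [290. 213.] [18  4 39] board z35 [0.059 0.198] tray z14 [0.08  0.219]
side [338. 229.] [ 13  10 104] board z35 [0.084 0.046] tray z14 [0.106 0.063]
side [317. 241.] [ 10  22 138] board z35 [0.011 0.058] tray z14 [0.032 0.076]
side [371. 244.] [ 13  11 107] board z35 [ 0.091 -0.059] tray z14 [ 0.113 -0.044]
side [259. 247.] [ 13  11 108] board z35 [-0.099  0.167] tray z14 [-0.081  0.186]
side [348. 260.] [ 10  18 138] board z35 [ 0.002 -0.049] tray z14 [ 0.022 -0.034]
top [371. 184.] [ 14  13 147] board z35 [ 0.09  -0.059] tray z14 [ 0.096 -0.061]
top [374. 225.] [ 12  13 120] board z35 [-0.008 -0.057] tray z14 [-0.003 -0.059]
top [270. 268.] [ 14  15 159] board z35 [-0.087  0.184] tray z14 [-0.084  0.186]
```

The king and rook are unmoved, and D lies at tray (-0.082, 0.186). I'll steer C slightly +x so it lands beside D.

>>> drive_tool(
  rows=[
    {"dx": 0.2, "dy": 0, "dz": 0, "wx": 0, "wy": 0, "wz": 0, "hand": 20},
    {"dx": 0.4, "dy": 0.05, "dz": 0, "wx": 0, "wy": 0, "wz": 0, "hand": 20},
    {"dx": 0.6, "dy": 0.14, "dz": 0, "wx": 0, "wy": 0, "wz": 0, "hand": 20},
    {"dx": 0.75, "dy": 0.24, "dz": 0, "wx": 0, "wy": 0, "wz": 0, "hand": 20},
    {"dx": 0.9, "dy": 0.34, "dz": 0, "wx": 0, "wy": 0, "wz": 0, "hand": 20},
    {"dx": 1.05, "dy": 0.44, "dz": 0, "wx": 0, "wy": 0, "wz": 0, "hand": 20},
    {"dx": 1.2, "dy": 0.54, "dz": 0, "wx": 0, "wy": 0, "wz": 0, "hand": 20},
    {"dx": 1.4, "dy": 0.6, "dz": 0, "wx": 0, "wy": 0, "wz": 0, "hand": 20},
    {"dx": 1.6, "dy": 0.6, "dz": 0, "wx": 0, "wy": 0, "wz": 0, "hand": 20},
    {"dx": 1.8, "dy": 0.6, "dz": 0, "wx": 0, "wy": 0, "wz": 0, "hand": 20},
    {"dx": 2.0, "dy": 0.6, "dz": 0, "wx": 0, "wy": 0, "wz": 0, "hand": 20},
    {"dx": 2.04, "dy": 0.6, "dz": 0, "wx": 0, "wy": 0, "wz": 0, "hand": 20},
    {"dx": 2.04, "dy": 0.6, "dz": 0, "wx": 0, "wy": 0, "wz": 0, "hand": 20},
    {"dx": 2.04, "dy": 0.6, "dz": -0.8, "wx": 0, "wy": 0, "wz": 0, "hand": 20},
    {"dx": 2.04, "dy": 0.6, "dz": -1.6, "wx": 0, "wy": 0, "wz": 0, "hand": 20},
    {"dx": 2.04, "dy": 0.6, "dz": -2.0, "wx": 0, "wy": 0, "wz": 0, "hand": 20},
    {"dx": 2.04, "dy": 0.6, "dz": -2.0, "wx": 0, "wy": 0, "wz": 0, "hand": 20},
  ],
)

```text
clock: 10.65
eef_pos: [0.504, 0.1194, 0.145]
tool_rot: [0.676, 0.737, 0.003, 0.002]
ft_force: [0.3, 0.4, -0.6]
grip_width: 0.0197
grasp_force: 0.0
```

```bash
python3 b.py
```

```text
t 10.65 board xy [-0.0495  0.1637] z 0.145 ang 94.98 tilt [ 0.007  0.002 -1.   ] F [ 0.3  0.4 -0.6] w 0.0197
side [338. 229.] [ 13  10 104] board z35 [0.084 0.046] tray z14 [0.106 0.063]
side [317. 241.] [ 10  22 139] board z35 [0.011 0.058] tray z14 [0.031 0.075]
side [263. 244.] [ 21  17 202] board z35 [-0.084  0.166] tray z14 [-0.066  0.186]
side [371. 244.] [ 13  11 106] board z35 [ 0.091 -0.059] tray z14 [ 0.113 -0.044]
side [348. 260.] [ 10  18 138] board z35 [ 0.003 -0.049] tray z14 [ 0.023 -0.034]
top [371. 184.] [ 14  13 145] board z35 [ 0.09  -0.059] tray z14 [ 0.096 -0.061]
top [326. 190.] [ 14  13 148] board z35 [0.083 0.046] tray z14 [0.089 0.046]
top [374. 225.] [ 11  13 104] board z35 [-0.006 -0.057] tray z14 [-0.001 -0.059]
top [328. 224.] [11 10 71] board z35 [0.002 0.046] tray z14 [0.007 0.046]
```

C is in the tray beside D. Next is man A.

>>> drive_tool(
  rows=[
    {"dx": -0.8, "dy": 0.66, "dz": 0, "wx": 0, "wy": 0, "wz": 0, "hand": 20},
    {"dx": -1.4, "dy": 1.2, "dz": 0, "wx": 0, "wy": 0, "wz": 0, "hand": 20},
    {"dx": -2.0, "dy": 1.7, "dz": 0, "wx": 0, "wy": 0, "wz": 0, "hand": 20},
    {"dx": -2.6, "dy": 2.2, "dz": 0, "wx": 0, "wy": 0, "wz": 0, "hand": 20},
    {"dx": -3.26, "dy": 2.7, "dz": 0, "wx": 0, "wy": 0, "wz": 0, "hand": 20},
    {"dx": -3.26, "dy": 2.7, "dz": 0, "wx": 0, "wy": 0, "wz": 0, "hand": 20},
    {"dx": -3.26, "dy": 2.7, "dz": 0, "wx": 0, "wy": 0, "wz": 0, "hand": 20},
    {"dx": -3.26, "dy": 2.7, "dz": 0.6, "wx": 0, "wy": 0, "wz": 0, "hand": 20},
    {"dx": -3.26, "dy": 2.7, "dz": 1.2, "wx": 0, "wy": 0, "wz": 0, "hand": 20},
    {"dx": -3.26, "dy": 2.7, "dz": 1.7, "wx": 0, "wy": 0, "wz": 0, "hand": 20},
    {"dx": -3.26, "dy": 2.7, "dz": 1.95, "wx": 0, "wy": 0, "wz": 0, "hand": 20},
    {"dx": -3.26, "dy": 2.7, "dz": 2.0, "wx": 0, "wy": 0, "wz": 0, "hand": 20},
    {"dx": -3.26, "dy": 2.7, "dz": 2.0, "wx": 0, "wy": 0, "wz": 0, "hand": 20},
  ],
)

```text
clock: 12.05
eef_pos: [0.6496, -0.0306, 0.0412]
tool_rot: [0.675, 0.738, -0.0, -0.0]
ft_force: [-1.4, -0.3, 0.2]
grip_width: 0.02
grasp_force: 0.0
```

>>> drive_tool(
  rows=[
    {"dx": 0.2, "dy": 0, "dz": 0, "wx": 0, "wy": 0, "wz": 0, "hand": 20},
    {"dx": 0.4, "dy": 0, "dz": 0, "wx": 0, "wy": 0, "wz": 0, "hand": 20},
    {"dx": 0.6, "dy": 0, "dz": 0, "wx": 0, "wy": 0, "wz": 0, "hand": 20},
    {"dx": 0.8, "dy": 0, "dz": 0, "wx": 0, "wy": 0, "wz": 0, "hand": 20},
    {"dx": 1.0, "dy": 0, "dz": 0, "wx": 0, "wy": 0, "wz": 0, "hand": 20},
    {"dx": 1.2, "dy": 0, "dz": 0, "wx": 0, "wy": 0, "wz": 0, "hand": 20},
    {"dx": 1.4, "dy": 0, "dz": 0, "wx": 0, "wy": 0, "wz": 0, "hand": 20},
    {"dx": 1.6, "dy": -0.05, "dz": 0, "wx": 0, "wy": 0, "wz": 0, "hand": 20},
    {"dx": 1.8, "dy": -0.13, "dz": 0, "wx": 0, "wy": 0, "wz": 0, "hand": 20},
    {"dx": 2.0, "dy": -0.23, "dz": 0, "wx": 0, "wy": 0, "wz": 0, "hand": 20},
    {"dx": 2.2, "dy": -0.33, "dz": 0, "wx": 0, "wy": 0, "wz": 0, "hand": 20},
    {"dx": 2.4, "dy": -0.43, "dz": 0, "wx": 0, "wy": 0, "wz": 0, "hand": 20},
    {"dx": 2.6, "dy": -0.5, "dz": 0, "wx": 0, "wy": 0, "wz": 0, "hand": 20},
    {"dx": 2.8, "dy": -0.5, "dz": 0, "wx": 0, "wy": 0, "wz": 0, "hand": 20},
    {"dx": 3.0, "dy": -0.5, "dz": 0, "wx": 0, "wy": 0, "wz": 0, "hand": 20},
    {"dx": 3.2, "dy": -0.5, "dz": 0, "wx": 0, "wy": 0, "wz": 0, "hand": 20},
    {"dx": 3.26, "dy": -0.5, "dz": 0, "wx": 0, "wy": 0, "wz": 0, "hand": 20},
    {"dx": 3.26, "dy": -0.5, "dz": -0.6, "wx": 0, "wy": 0, "wz": 0, "hand": 20},
    {"dx": 3.26, "dy": -0.5, "dz": -1.4, "wx": 0, "wy": 0, "wz": 0, "hand": 20},
    {"dx": 3.26, "dy": -0.5, "dz": -2.0, "wx": 0, "wy": 0, "wz": 0, "hand": 20},
  ],
)

```text
clock: 14.05
eef_pos: [0.6115, 0.129, 0.1432]
tool_rot: [0.675, 0.737, 0.0, 0.0]
ft_force: [0.1, -0.5, 0.1]
grip_width: 0.0199
grasp_force: 0.0
```

```bash
python3 b.py
```

```text
t 14.05 board xy [0.0585 0.1639] z 0.1432 ang 95.02 tilt [ 0.001  0.    -1.   ] F [ 0.1 -0.5  0.1] w 0.0199
side [293. 221.] [12 11 93] board z35 [0.038 0.165] tray z14 [0.058 0.185]
side [317. 241.] [ 10  22 138] board z35 [0.011 0.058] tray z14 [0.032 0.076]
side [263. 244.] [ 21  17 204] board z35 [-0.084  0.166] tray z14 [-0.066  0.186]
side [371. 244.] [ 13  11 107] board z35 [ 0.091 -0.059] tray z14 [ 0.113 -0.044]
side [348. 260.] [ 10  18 138] board z35 [ 0.003 -0.049] tray z14 [ 0.023 -0.034]
top [371. 184.] [ 14  13 145] board z35 [ 0.09  -0.059] tray z14 [ 0.096 -0.061]
top [374. 224.] [11 13 96] board z35 [-0.006 -0.057] tray z14 [-0.    -0.059]
top [328. 224.] [11 10 70] board z35 [0.002 0.046] tray z14 [0.007 0.046]
```

>>> drive_tool(
  rows=[
    {"dx": -0.8, "dy": 0.2, "dz": 0, "wx": 0, "wy": 0, "wz": 0, "hand": 20},
    {"dx": -1.6, "dy": 0.4, "dz": 0, "wx": 0, "wy": 0, "wz": 0, "hand": 20},
    {"dx": -2.5, "dy": 0.64, "dz": 0, "wx": 0, "wy": 0, "wz": 0, "hand": 20},
    {"dx": -3.4, "dy": 0.64, "dz": 0, "wx": 0, "wy": 0, "wz": 0, "hand": 20},
    {"dx": -4.3, "dy": 0.64, "dz": 0, "wx": 0, "wy": 0, "wz": 0, "hand": 20},
    {"dx": -5.0, "dy": 0.64, "dz": 0, "wx": 0, "wy": 0, "wz": 0, "hand": 20},
    {"dx": -5.38, "dy": 0.64, "dz": 0, "wx": 0, "wy": 0, "wz": 0, "hand": 20},
    {"dx": -5.38, "dy": 0.64, "dz": 0, "wx": 0, "wy": 0, "wz": 0, "hand": 20},
    {"dx": -5.38, "dy": 0.64, "dz": 0, "wx": 0, "wy": 0, "wz": 0, "hand": 20},
    {"dx": -5.38, "dy": 0.64, "dz": 0.6, "wx": 0, "wy": 0, "wz": 0, "hand": 20},
    {"dx": -5.38, "dy": 0.64, "dz": 1.2, "wx": 0, "wy": 0, "wz": 0, "hand": 20},
    {"dx": -5.38, "dy": 0.64, "dz": 1.7, "wx": 0, "wy": 0, "wz": 0, "hand": 20},
    {"dx": -5.38, "dy": 0.64, "dz": 1.95, "wx": 0, "wy": 0, "wz": 0, "hand": 20},
    {"dx": -5.38, "dy": 0.64, "dz": 2.0, "wx": 0, "wy": 0, "wz": 0, "hand": 20},
    {"dx": -5.38, "dy": 0.64, "dz": 2.0, "wx": 0, "wy": 0, "wz": 0, "hand": 20},
  ],
)

```text
clock: 15.65
eef_pos: [0.6669, -0.1352, 0.0419]
tool_rot: [0.675, 0.738, 0.0, 0.0]
ft_force: [-1.0, 0.0, 0.3]
grip_width: 0.0199
grasp_force: 0.0
```

>>> drive_tool(
  rows=[
    {"dx": 0.2, "dy": 0, "dz": 0, "wx": 0, "wy": 0, "wz": 0, "hand": 20},
    {"dx": 0.4, "dy": 0, "dz": 0, "wx": 0, "wy": 0, "wz": 0, "hand": 20},
    {"dx": 0.6, "dy": 0, "dz": 0, "wx": 0, "wy": 0, "wz": 0, "hand": 20},
    {"dx": 0.8, "dy": 0, "dz": 0, "wx": 0, "wy": 0, "wz": 0, "hand": 20},
    {"dx": 1.0, "dy": 0, "dz": 0, "wx": 0, "wy": 0, "wz": 0, "hand": 20},
    {"dx": 1.2, "dy": 0, "dz": 0, "wx": 0, "wy": 0, "wz": 0, "hand": 20},
    {"dx": 1.4, "dy": 0, "dz": 0, "wx": 0, "wy": 0, "wz": 0, "hand": 20},
    {"dx": 1.6, "dy": 0, "dz": 0, "wx": 0, "wy": 0, "wz": 0, "hand": 20},
    {"dx": 1.8, "dy": 0, "dz": 0, "wx": 0, "wy": 0, "wz": 0, "hand": 20},
    {"dx": 2.0, "dy": 0, "dz": 0, "wx": 0, "wy": 0, "wz": 0, "hand": 20},
    {"dx": 2.2, "dy": 0, "dz": 0, "wx": 0, "wy": 0, "wz": 0, "hand": 20},
    {"dx": 2.4, "dy": 0, "dz": 0, "wx": 0, "wy": 0, "wz": 0, "hand": 20},
    {"dx": 2.6, "dy": 0, "dz": 0, "wx": 0, "wy": 0, "wz": 0, "hand": 20},
    {"dx": 2.8, "dy": 0, "dz": 0, "wx": 0, "wy": 0, "wz": 0, "hand": 20},
    {"dx": 3.0, "dy": 0, "dz": 0, "wx": 0, "wy": 0, "wz": 0, "hand": 20},
    {"dx": 3.2, "dy": 0, "dz": 0, "wx": 0, "wy": 0, "wz": 0, "hand": 20},
    {"dx": 3.4, "dy": 0, "dz": 0, "wx": 0, "wy": 0, "wz": 0, "hand": 20},
    {"dx": 3.6, "dy": 0, "dz": 0, "wx": 0, "wy": 0, "wz": 0, "hand": 20},
  ],
)

```text
clock: 17.45
eef_pos: [0.6506, 0.0439, 0.0413]
tool_rot: [0.675, 0.737, 0.0, -0.0]
ft_force: [0.4, -0.5, 0.6]
grip_width: 0.0195
grasp_force: 0.3
```

>>> drive_tool(
  rows=[
    {"dx": 0.2, "dy": 0, "dz": 0, "wx": 0, "wy": 0, "wz": 0, "hand": 20},
    {"dx": 0.4, "dy": 0, "dz": 0, "wx": 0, "wy": 0, "wz": 0, "hand": 20},
    {"dx": 0.6, "dy": 0, "dz": 0, "wx": 0, "wy": 0, "wz": 0, "hand": 20},
    {"dx": 0.8, "dy": 0, "dz": 0, "wx": 0, "wy": 0, "wz": 0, "hand": 20},
    {"dx": 1.0, "dy": 0, "dz": 0, "wx": 0, "wy": 0, "wz": 0, "hand": 20},
    {"dx": 1.2, "dy": 0, "dz": 0, "wx": 0, "wy": 0, "wz": 0, "hand": 20},
    {"dx": 1.4, "dy": 0, "dz": 0, "wx": 0, "wy": 0, "wz": 0, "hand": 20},
    {"dx": 1.6, "dy": 0, "dz": 0, "wx": 0, "wy": 0, "wz": 0, "hand": 20},
    {"dx": 1.78, "dy": 0, "dz": 0, "wx": 0, "wy": 0, "wz": 0, "hand": 20},
    {"dx": 1.78, "dy": 0, "dz": 0, "wx": 0, "wy": 0, "wz": 0, "hand": 20},
    {"dx": 1.78, "dy": 0, "dz": -0.6, "wx": 0, "wy": 0, "wz": 0, "hand": 20},
    {"dx": 1.78, "dy": 0, "dz": -1.4, "wx": 0, "wy": 0, "wz": 0, "hand": 20},
    {"dx": 1.78, "dy": 0, "dz": -2.2, "wx": 0, "wy": 0, "wz": 0, "hand": 20},
    {"dx": 1.78, "dy": 0, "dz": -3.0, "wx": 0, "wy": 0, "wz": 0, "hand": 20},
    {"dx": 1.78, "dy": 0, "dz": -3.6, "wx": 0, "wy": 0, "wz": 0, "hand": 20},
    {"dx": 1.78, "dy": 0, "dz": -3.6, "wx": 0, "wy": 0, "wz": 0, "hand": 20},
  ],
)

```text
clock: 19.05
eef_pos: [0.6456, 0.1318, 0.2279]
tool_rot: [0.676, 0.737, 0.004, 0.003]
ft_force: [0.6, -0.2, -0.2]
grip_width: 0.0196
grasp_force: 0.0
```

```bash
python3 b.py; python3 -c "
from s import *
im=save('side','s6f.png'); cv2.imwrite('pics/s6.png',cv2.resize(im[180:340,220:450],None,fx=3.3,fy=3.3)[:,:,::-1])"
```

```text
t 19.05 board xy [0.0927 0.1638] z 0.2279 ang 94.99 tilt [ 0.011  0.002 -1.   ] F [ 0.6 -0.2 -0.2] w 0.0196
side [297. 218.] [ 20  16 179] board z35 [0.054 0.165] tray z14 [0.075 0.185]
side [318. 241.] [ 10  22 137] board z35 [0.011 0.058] tray z14 [0.032 0.075]
side [263. 244.] [ 21  16 201] board z35 [-0.084  0.166] tray z14 [-0.066  0.186]
side [348. 260.] [ 10  18 139] board z35 [ 0.003 -0.048] tray z14 [ 0.023 -0.033]
top [374. 224.] [11 12 94] board z35 [-0.005 -0.057] tray z14 [-0.    -0.059]
top [328. 224.] [11 10 69] board z35 [0.002 0.046] tray z14 [0.008 0.046]
```

View pics/s6.png

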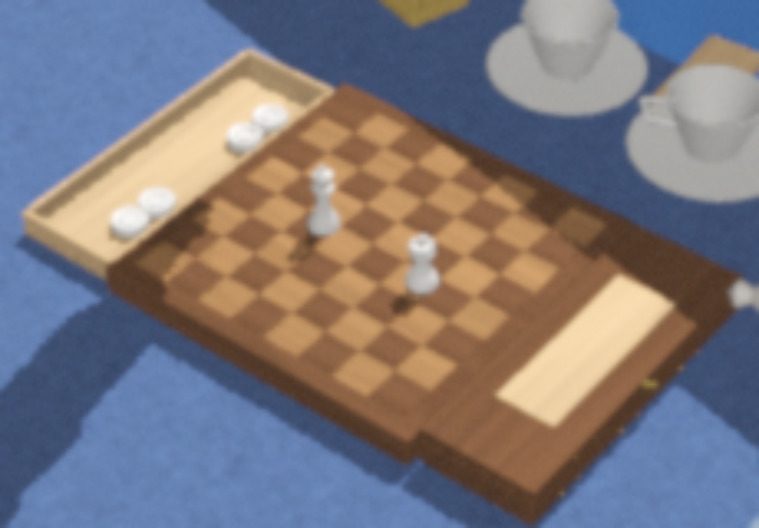

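All four men lie flat in the tray, at crop (130,220), (157,202), (245,137) and (270,118). The king and rook stand where they were.

```bash
python3 -c "
from workcell import bot
print(bot.job_done())"
```

```text
the job is handed in; nothing more can be done
None
```

All four draughtsmen were swept into the tray and lie flat inside it. The king, rook and tray are where they stood, the hand is clear, and the job was handed in at about 19 s of the 61 s allowed; no verdict was returned.

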